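# Make up two microfluidics kits

### The job

Make up the two kits for the next chip runs: the green-capped vial, the red-capped vial and the black chip cassette go in the orange tray, the white-capped vial and the white flow sensor in the dark grey tray. Stand each vial upright in a pocket of its own and lay the cassette or the sensor flat in the tray's long bay, all resting fully on the tray's floor. Do not drop anything, and leave the yellow-capped vial, the petri dish and the brown jar where they stand.

Things in the scene. Friction and masses are not known exactly. Their poses are not given: they have to be found in the camera images.
- green_vial: Glass vial with a white paper band and a green screw cap on top: a plain upright cylinder, diameter 28 mm, height 60 mm (cap from 43 to 60 mm), about 45 g. Origin: centre of its underside, z up. Starts standing on the bench; its yaw means nothing. Goes to the orange tray.
- red_vial: Glass vial with a white paper band and a red screw cap on top: a plain upright cylinder, diameter 28 mm, height 60 mm (cap from 43 to 60 mm), about 45 g. Origin: centre of its underside, z up. Starts standing on the bench; its yaw means nothing. Goes to the orange tray.
- white_vial: Glass vial with a white paper band and a white screw cap on top: a plain upright cylinder, diameter 28 mm, height 60 mm (cap from 43 to 60 mm), about 45 g. Origin: centre of its underside, z up. Starts standing on the bench; its yaw means nothing. Goes to the dark grey tray.
- yellow_vial: Glass vial with a white paper band and a yellow screw cap on top: a plain upright cylinder, diameter 28 mm, height 60 mm (cap from 43 to 60 mm), about 45 g. Origin: centre of its underside, z up. Starts standing on the bench; its yaw means nothing. A spare: stays where it is.
- cassette: Black chip cassette: flat plate 30 mm (its x) by 84 mm (its y), 8 mm thick, two clear chip windows with a blue line on its top; at its middle a black connector block to grip, 20 mm (x) by 24 mm (y), from 8 to 30 mm high. About 60 g. Origin: centre of its underside, z up; lies flat, its y within 0.5 rad of world y. Either way round is the same.
- sensor: White flow sensor: box 28 mm (its x) by 64 mm (its y), 30 mm high, with a black port, 12 mm in diameter and 10 mm long, at each y end (84 mm overall) and a small blue display on its top. About 80 g. Origin: centre of its underside, z up; lies flat, its y within 0.5 rad of world y. Either way round is the same.
- orange_tray: Orange plastic kit tray, fixed, 109 (its x) by 117 mm (y), 13 mm high; floor, walls, dividers 3 mm thick. Origin: centre of its underside; +x faces away from the robot within 0.35 rad. Long bay on its -x side, inside 50 by 111 mm, centre (-26.5, 0) mm; two pockets on its +x side, inside 50 by 54 mm, centres (26.5, 28.5) and (26.5, -28.5) mm. 
- grey_tray: Dark grey plastic kit tray, fixed, 109 (its x) by 117 mm (y), 13 mm high; floor, walls, dividers 3 mm thick. Origin: centre of its underside; +x faces away from the robot within 0.35 rad. Long bay on its -x side, inside 50 by 111 mm, centre (-26.5, 0) mm; two pockets on its +x side, inside 50 by 54 mm, centres (26.5, 28.5) and (26.5, -28.5) mm. 
- petri: Closed clear petri dish, diameter 60 mm, 14 mm high, loose on the bench. Origin: centre of its underside. Stays where it is.
- amber: Small brown glass jar with a black cap, diameter 42 mm, 58 mm high, loose on the bench. Origin: centre of its underside. Stays where it is.
Not all that is in view belongs to the job. What is shaped like the green_vial but purple is not meant. Leave any purple look-alike of the red_vial alone.

How it is judged (in metres and radians):
At the end, for the whole second after the job is handed in: Each kit's things in their own tray: vials upright, one to a pocket, cassette or sensor flat in the long bay, on the tray floor (underside within 3 mm, centres within 12 to 16 mm, tilt under 0.1 rad), at rest; spare vial, petri dish and jar upright, within 30 mm of their start ((((x of green_vial in the frame of orange_tray between 0.013 and 0.04 m and y of green_vial in the frame of orange_tray between 0.013 and 0.044 m) and (x of red_vial in the frame of orange_tray between 0.013 and 0.04 m and y of red_vial in the frame of orange_tray between -0.044 and -0.013 m)) or ((x of green_vial in the frame of orange_tray between 0.013 and 0.04 m and y of green_vial in the frame of orange_tray between -0.044 and -0.013 m) and (x of red_vial in the frame of orange_tray between 0.013 and 0.04 m and y of red_vial in the frame of orange_tray between 0.013 and 0.044 m))) and ((x of white_vial in the frame of grey_tray between 0.013 and 0.04 m and y of white_vial in the frame of grey_tray between 0.013 and 0.044 m) or (x of white_vial in the frame of grey_tray between 0.013 and 0.04 m and y of white_vial in the frame of grey_tray between -0.044 and -0.013 m)) and x of cassette in the frame of orange_tray between -0.039 and -0.014 m and y of cassette in the frame of orange_tray between -0.016 and 0.016 m and x of sensor in the frame of grey_tray between -0.04 and -0.013 m and y of sensor in the frame of grey_tray between -0.016 and 0.016 m and z of green_vial in the frame of orange_tray between 0 and 0.006 m and angle between each of green_vial, red_vial, white_vial, cassette, sensor, yellow_vial, petri, amber's own z axis and vertical below 0.1 rad and z of red_vial in the frame of orange_tray between 0 and 0.006 m and z of white_vial in the frame of grey_tray between 0 and 0.006 m and z of cassette in the frame of orange_tray between 0 and 0.006 m and z of sensor in the frame of grey_tray between 0 and 0.006 m and linear speed of each of green_vial, red_vial, white_vial, cassette, sensor below 0.01 m/s and distance of each of yellow_vial, petri, amber from where it was at the start of the episode below 0.03 m); the robot touches nothing.
It fails at once if one of the loose things is dropped (falls free of the fingers by more than about 3 cm) ((linear speed of green_vial above 0.8 m/s and contact force between green_vial and the fingers below 0.05 N) or (linear speed of red_vial above 0.8 m/s and contact force between red_vial and the fingers below 0.05 N) or (linear speed of white_vial above 0.8 m/s and contact force between white_vial and the fingers below 0.05 N) or (linear speed of cassette above 0.8 m/s and contact force between cassette and the fingers below 0.05 N) or (linear speed of sensor above 0.8 m/s and contact force between sensor and the fingers below 0.05 N)).
It fails at once if the yellow-capped vial, the petri dish or the brown jar is moved by more than 3 cm (distance of any of yellow_vial, petri, amber from where it was at the start of the episode above 0.03 m).
It also fails if it takes over 109 s, if anything falls off the work surface, if the arm or the gripper's body presses on something with over 40 N, if the wrist force passes 120 N, or if a joint passes its speed limit or range.

### The arm

A 6-joint arm with a two-finger parallel gripper is mounted at the origin on the work surface. World frame = base frame: x ahead of the robot, y to its left, z up, the work surface at z = 0. Lengths are in mm, angles in rad, forces in N, time in s.
With the tool pointing down it reaches from about 300 to 775 mm from the base axis. Payload 14.6 kg.
Tool frame: the origin (TCP) lies on the centre line of the jaws, within the pads' length; the fingertips stand ahead of it and the grasp point (between the pads) is the TCP (manip.tip_reach is the z of the fingertips in the tool frame, in mm); z points along the fingers, y is the direction in which the jaws open and shut (so a half turn about z gives the same grasp; the last joint's range is limited). The gripper opens to 94 mm and grips with 3 to 60 N. Pads are 16 mm wide; open, the fingers measure 119 mm over their backs; the gripper's body (75 mm by 177 mm) begins 78 mm behind the grasp point.
Start: joints at [-1.389, 0.3, 1.521, -0, 1.321, -0.067], TCP at [135.426, -533.056, 224.446] pointing down, gripper open.
Joint ranges: [-3.03, 3.03], [-0.79, 2.21], [0.23, 2.52], [-1.04, 4.18], [0, 3.07], [-2.55, 2.55]. Speed limits (rad/s): [2.22, 2.22, 2.57, 3.14, 3.14, 3.14].

### API

Orientations are given as [roll, pitch, yaw] about the fixed x, y, z axes, in that order (R = Rz(yaw) Ry(pitch) Rx(roll)).
In Python, from cell import manip, camera, search_frame, masks_of, tip_of gives the robot as it stands.
- The arm moves only by the tool send_rows, never from a script. Its argument "plan" is a list of rows, each an object with "travel": the shift along the tool's x, y, z in mm, a list of three; "delta_rot": the turn, a rotation vector about the tool's x, y, z in degrees, a list of three; "fingers": the gripper's target within -1 to 1 (shut at 1, half-way at 0, fully open at -1). In form: [{"travel": [dx, dy, dz], "delta_rot": [wx, wy, wz], "fingers": fingers}, ...]. A call has 1 to 20 rows; each row shifts and turns the commanded pose from where the row before left it, along the tool's axes as they then stand; what a row does not reach is not made up. A row lasts 1/8 s, in which the tool goes at most 62.5 mm and 10.7 degrees, less where a joint would pass 70% of its speed; a pose out of reach is approached as far as the arm can. A call is refused whole if a number of a shift passes 62.5 or a number of a turn 10.7, either way. A call with a gripper value outside its range is refused whole. The fingers move at their own pace and stop on an object; "grip_force" is the grip in N (left out, the last holds). Time passes only in rows, so rows that do not move let the fingers close. It gives the time, the measured TCP pose, the force and the opening at its end, in the units of the state.
- manip.read_state(): the state, without advancing time (a new reading comes with each control period).
- camera(name): name is "scene" or "side" or "wrist"; returns a dict with "color" (384x512x3 uint8, red, green, blue), "z_map" (384x512 float32, mm along the optical axis (not along the pixel's ray), 0 where there is no reading), "fov_y" (degrees; the focal length in pixels is half the picture's height over the tangent of half this angle, whatever the lens; pixels are square), "cx", "cy" (the principal point, pixels), "world_from_camera" (4x4, takes a point from camera to world coordinates); the wrist camera has in their place "tool_from_camera" (4x4, takes a point from camera to tool coordinates, whose origin is the TCP and whose axes are the flange's). Camera axes: x right, y up, looking along -z (the intrinsics and any distortion apply to the point x, -y, -z); pixel columns grow to the right and rows downward; lengths in mm; the calibration is good to about 2 mm. The wrist camera is an equidistant fisheye: a pixel r from the principal point sees the ray r / f radians off the axis. A picture is of the moment at which its call begins: read the wrist's pose just before it.
- manip.sign_off(): hands the job in, once; it reports no verdict.
Trained networks look in the newest picture that a camera, given by its name, has taken for a name from the list of things; names that differ only in an ending like _2 or _b are one class to them, and where a whole thing is asked for, a point or a joint stands for the part that bears it (a point fixed in the world has none). Each returns a list of dicts, best first, with "confidence" (0 to 1); they miss things now and then, are a little off and sometimes report something else, mostly with a low value. They report only what shows in the picture. A call takes as long as a camera call. They do not tell look-alikes from the thing itself.
- search_frame(name, camera): "at" ([x, y, z] in mm, in the coordinates of the camera as it stood for that picture, good to about 4 mm: the middle of the surface that is visible of it).
- masks_of(name, camera): "region" (384x512 bool, what is visible of it).
- tip_of(name, camera): "at" ([x, y, z] in mm, in the coordinates of the camera as it stood for that picture, good to about 4 mm: a listed point, or the origin of a listed thing).
The state is a dict: "clock": time; "joints": joint angles; "qd": joint speeds; "effort": joint torques, N m; "eef_pos": TCP position; "eef_rot": TCP orientation; "wrist_force": force on the tool from outside, world axes, zero at the start; "moment": the same for the moment, N m; "finger_gap": finger opening in mm.
Only numpy, scipy, OpenCV 4.12 (cv2) and the standard library are available. Lean on these libraries where they do the work, as an engineer would, in place of code of your own. Each camera call takes 0.05 s, during which the arm holds its last target. There are 200 camera calls.

## Working session

There is one attempt and no reset: what is moved stays moved. The work goes in short steps, Python scripts to look and compute and a tool call to move; the robot and the scene stay as the last step left them, time stands still between calls to the robot, and variables do not carry over. Pictures are saved under pics/ and viewed, about 12 in all and at most 16, crops included, and the job is handed in when it is done.

Besides the shell and the picture viewer there is one more tool, called after "Request:" in YAML: its name, and indented under it one key for each argument. send_rows: Moves the arm, as the interface text tells. Its arguments: {"type":"object","properties":{"plan":{"type":"array"},"grip_force":{"type":"number"}},"required":["plan"]}

```bash
ls; mkdir -p pics; cat > h.py <<'E'
import numpy as np, cv2
from cell import manip, camera, search_frame, masks_of, tip_of
from scipy.spatial.transform import Rotation as R
def cloud(c):
    h,w=c['z_map'].shape; f=h/2/np.tan(np.radians(c['fov_y'])/2)
    u,v=np.meshgrid(np.arange(w),np.arange(h)); d=c['z_map']
    P=np.stack([(u-c['cx'])/f*d,-(v-c['cy'])/f*d,-d],-1)
    M=c['world_from_camera']; return P@M[:3,:3].T+M[:3,3]
def w(c,p): M=c['world_from_camera']; return M[:3,:3]@np.array(p)+M[:3,3]
def save(n,im): cv2.imwrite('pics/'+n+'.png',im[...,::-1])
E
python3 - <<'E'
from h import *
print(manip.read_state(), manip.tip_reach)
ims=[]
for n in ('scene','side'):
    c=camera(n); save(n,cv2.resize(c['color'],(800,600))); np.save(n+'.npy',cloud(c))
    print(n,c['fov_y'],np.round(c['world_from_camera'],2).tolist())
    for t in 'green_vial red_vial white_vial yellow_vial cassette sensor orange_tray grey_tray petri amber'.split():
        for r in tip_of(t,n)[:4]:
            p=np.array(r['at']);f=192/np.tan(np.radians(c['fov_y'])/2)
            print(t,round(r['confidence'],2),np.round(w(c,p)),'px',np.round([c['cx']-f*p[0]/p[2],c['cy']+f*p[1]/p[2]]))
E
```

```text
pics
{'clock': 0.0, 'joints': array([-1.38861426e+00,  3.00475219e-01,  1.52158869e+00, -9.85082324e-06,
        1.32070745e+00, -6.66372438e-02]), 'qd': array([-0.00013069, -0.00151958, -0.00212468, -0.00121131, -0.00101642,
       -0.0003255 ]), 'effort': array([-2.99245774e-03, -5.31813025e+01, -3.52745390e+01,  7.07251928e-02,
        2.44299212e-02, -7.96303311e-05]), 'eef_pos': array([ 135.37314501, -532.8257502 ,  223.88084248]), 'eef_rot': array([-3.14041593e+00, -6.89672356e-05,  2.48821713e-01]), 'wrist_force': array([ 0.46828984, -0.33105991,  0.42401199]), 'moment': array([0.01511055, 0.03995583, 0.01183559]), 'finger_gap': 94.26939258734626} 19.0
scene 44.78997828235694 [[0.76, -0.45, 0.47, 1059.08], [0.65, 0.53, -0.54, -602.44], [-0.01, 0.72, 0.69, 819.4], [0.0, 0.0, 0.0, 1.0]]
green_vial 0.59 [434. 129.   2.] px [254. 164.]
green_vial 0.46 [407. 198.   0.] px [263. 149.]
red_vial 0.87 [ 546. -205.   -0.] px [195. 261.]
red_vial 0.63 [ 538. -131.   -2.] px [216. 240.]
white_vial 0.57 [648. 114.   7.] px [316. 202.]
white_vial 0.29 [ 492. -318.    2.] px [139. 280.]
yell
[... 523 characters left out ...]
4], [0.0, -0.66, 0.76, 806.13], [-0.02, 0.75, 0.66, 753.63], [0.0, 0.0, 0.0, 1.0]]
green_vial 0.8 [438. 128.  -3.] px [296. 255.]
green_vial 0.66 [412. 198.   4.] px [312. 280.]
red_vial 0.85 [ 540. -125.    2.] px [248. 178.]
red_vial 0.44 [ 544. -204.    1.] px [247. 159.]
white_vial 0.72 [649. 117.   1.] px [195. 252.]
yellow_vial 0.94 [542. 121.  -2.] px [246. 253.]
cassette 0.85 [ 436. -128.   -3.] px [290. 178.]
sensor 0.71 [552.  15.  -2.] px [242. 218.]
sensor 0.23 [ 539. -127.    1.] px [249. 177.]
orange_tray 0.58 [555. 319.  -1.] px [237. 336.]
grey_tray 0.83 [ 492. -317.   -3.] px [267. 135.]
petri 0.65 [ 644. -123.   -5.] px [207. 181.]
amber 0.83 [645.   7.   0.] px [202. 216.]
```

View pics/scene.png

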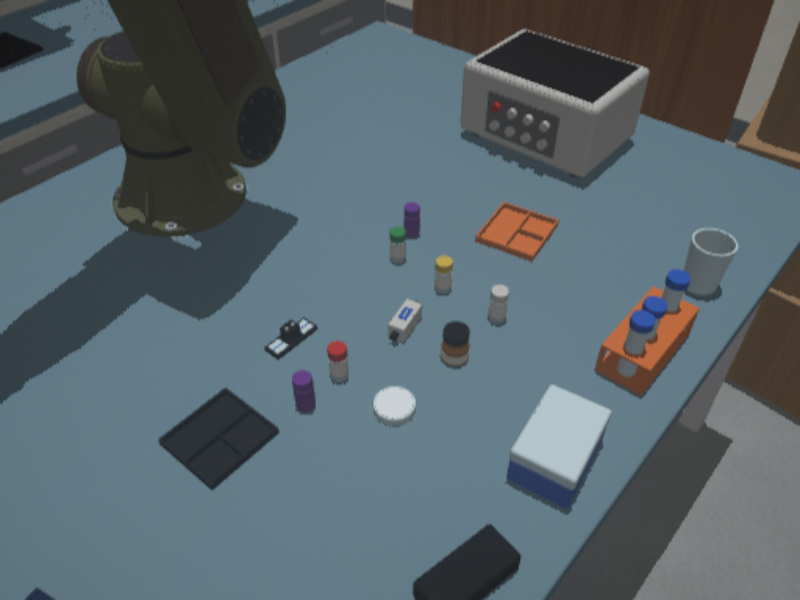

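View pics/side.png

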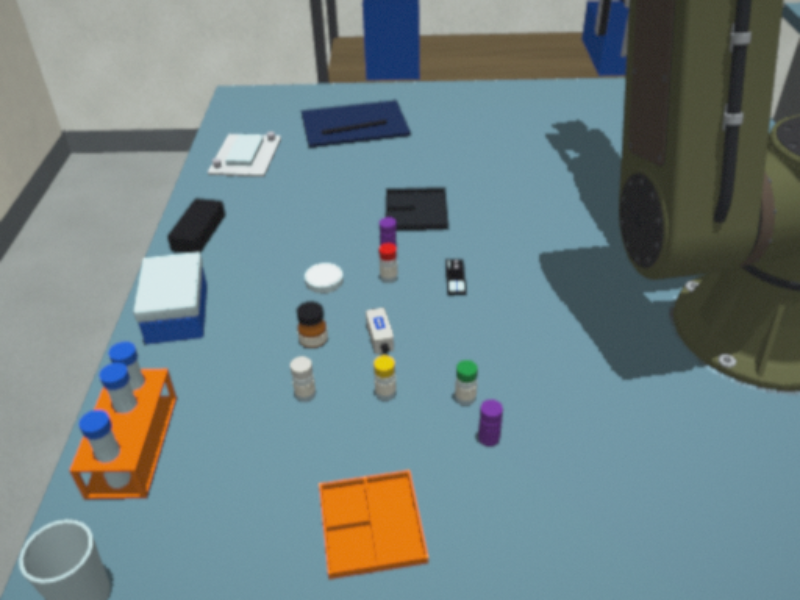

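The scene picture (800x600) shows green at (398,245), yellow (443,275), white (498,303), red (338,362), sensor (405,320), cassette (290,337), amber (455,343) and petri (394,405). The orange tray is at (517,231) and the grey tray at (219,438).

Possible confusions:
- The purple vials at (411,220) and (303,390) could be taken for green and red.
- The blue-capped tubes in the orange rack at (640,330) could be taken for vials, and the rack itself for the orange tray.
- The black box at (467,570) could be taken for the grey tray or cassette.

I choose by cap colour and tray dividers. Next I measure precisely and check in a crop.

```bash
cat > meas.py <<'E'
from h import *
import sys
def rect(Q):
    (c,s,a)=cv2.minAreaRect(Q.astype(np.float32)); 
    if s[0]<s[1]: a+=90
    a=(a-90+90)%180-90   # long axis relative to world y, deg
    return np.round(c,1),np.round(sorted(s),1),round(a,1)
ap=dict(green=(436,128),red=(539,-128),white=(648,115),yellow=(542,119),p1=(410,198),p2=(545,-204),amber=(648,8))
def sel(P,c,r,z0,z1):
    P=P.reshape(-1,3); return P[(np.hypot(*(P[:,:2]-c).T)<r)&(P[:,2]>z0)&(P[:,2]<z1)]
if __name__=='__main__':
  A={n:np.load(n+'.npy') for n in('scene','side')}
  for n,P in A.items():
    for k,c in ap.items():
        Q=sel(P,c,30,56 if k!='amber' else 54,66); print(n,k,len(Q),np.round(cv2.minEnclosingCircle(Q[:,:2].astype(np.float32)),1) if 0 else (np.round(Q.mean(0),1),np.round((Q.min(0)+Q.max(0))/2,1),np.round(np.ptp(Q,0),1)) if len(Q) else '')
  for nm,c,r,z0,z1 in(('sensor',(549,12),60,25,36),('cas_block',(435,-126),60,22,36),('cas_all',(435,-126),60,4,36),('orange',(554,319),95,8,20),('grey',(493,-318),95,8,20)):
    for n,P in list(A.items())+[('both',np.vstack([a.reshape(-1,3) for a in A.values()]))]:
        Q=sel(P,c,r,z0,z1); print(nm,n,len(Q),*rect(Q[:,:2]),np.round(Q.mean(0),1))
E
python3 meas.py
python3 - <<'E'
import cv2,numpy as np
a=cv2.imread('pics/scene.png')[190:500,150:560]; cv2.imwrite('pics/crop1.png',cv2.resize(a,(794,600),interpolation=cv2.INTER_CUBIC))
E
```

```text
scene green 67 (array([437. , 125.1,  60.8]), array([436. , 126.2,  60.4]), array([27.9, 28.1,  8.6]))
scene red 105 (array([ 542.1, -130.2,   60.9]), array([ 541.3, -129.2,   60.7]), array([27.1, 26.8,  8.4]))
scene white 90 (array([649.8, 115.5,  61. ]), array([649.3, 117. ,  60.4]), array([26.7, 28.4,  8.6]))
scene yellow 79 (array([542.3, 115.1,  60.9]), array([541.3, 115.8,  60.3]), array([27.7, 29.1,  8.5]))
scene p1 63 (array([412. , 193.6,  61.1]), array([410.3, 194.5,  60.4]), array([27.1, 28.1,  7.9]))
scene p2 115 (array([ 543.9, -200.1,   60.8]), array([ 543.2, -199.6,   60.8]), array([28.8, 28. ,  9.1]))
scene amber 178 (array([648.8,   7.4,  59. ]), array([649.2,   8.5,  58.5]), array([36.4, 38. ,  8.8]))
side green 119 (array([435.5, 129.2,  58.8]), array([435.5, 127.7,  60. ]), array([26.2, 27.8,  7.9]))
side red 74 (array([ 539.3, -126.9,   58.7]), array([ 540.6, -127.9,   58.9]), array([26.5, 30.4,  5.5]))
side white 116 (array([648.3, 119.3,  59.2]), array([648.2, 118.1,  59.4]), array([26.6, 29. ,  6.7]))
side yellow 112 (array([541.3, 118.8,  59. ]), array([541.3
[... 722 characters left out ...]
 [ 435.6 -123.9] [22.4 30. ] -4.5 [ 436.1 -124.    29.1]
cas_all scene 444 [ 431.8 -120.9] [103.8 107.7] -36.8 [ 438.3 -128.9   13.7]
cas_all side 278 [ 434.5 -123.8] [30.1 89.5] -0.0 [ 435.1 -113.4   13.1]
cas_all both 722 [ 431.8 -120.9] [103.8 107.7] -36.8 [ 437.1 -122.9   13.5]
orange scene 431 [553.3 319.3] [110.8 125.5] 9.5 [557.4 315.5  12.5]
orange side 719 [554.1 318.1] [109.3 120. ] 9.5 [556.6 322.2  11.6]
orange both 1150 [553.3 319.3] [110.8 125.5] 9.5 [556.9 319.7  11.9]
grey scene 680 [ 495. -316.] [113.4 118.5] 0.4 [ 498.3 -318.4   12.6]
grey side 233 [ 492.5 -315.2] [107.1 127.3] 0.8 [ 493.2 -316.3   11.3]
grey both 913 [ 495.2 -315.3] [113.5 127.3] 0.7 [ 497.  -317.8   12.3]
```

View pics/crop1.png

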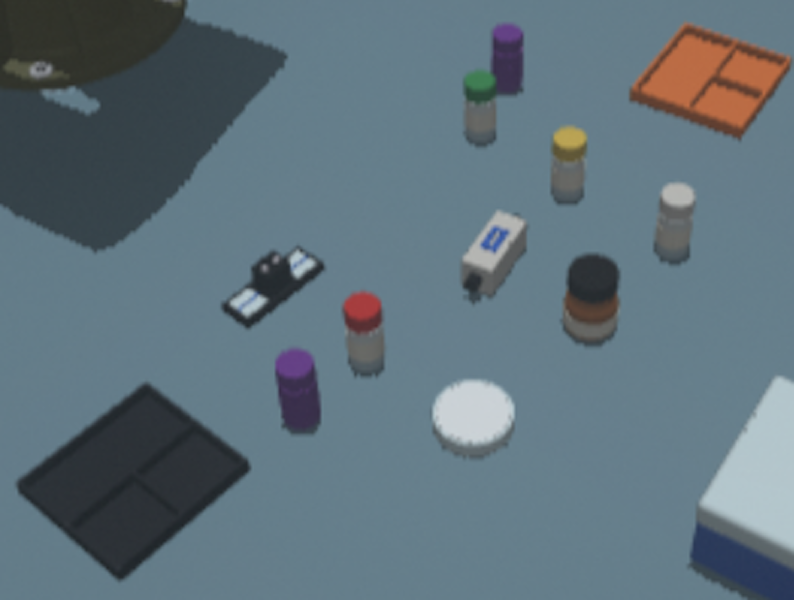

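The crop confirms the caps: green (480,85), red (363,312), white (677,195), and the purple look-alikes at (507,35) and (295,363) are separate. I'll keep the tool yaw near 90° so the jaws open along x. First I turn and go above the cassette.

Request:
send_rows:
  plan:
    - {"travel":[0,0,0],"delta_rot":[0,0,-9.47],"fingers":0.1}
    - {"travel":[0,0,0],"delta_rot":[0,0,-9.47],"fingers":0.1}
    - {"travel":[0,0,0],"delta_rot":[0,0,-9.47],"fingers":0.1}
    - {"travel":[0,0,0],"delta_rot":[0,0,-9.47],"fingers":0.1}
    - {"travel":[0,0,0],"delta_rot":[0,0,-9.47],"fingers":0.1}
    - {"travel":[0,0,0],"delta_rot":[0,0,-9.47],"fingers":0.1}
    - {"travel":[0,0,0],"delta_rot":[0,0,-9.47],"fingers":0.1}
    - {"travel":[0,0,0],"delta_rot":[0,0,-9.47],"fingers":0.1}
    - {"travel":[34,25,7],"delta_rot":[0,0,0],"fingers":0.1}
    - {"travel":[34,25,7],"delta_rot":[0,0,0],"fingers":0.1}
    - {"travel":[34,25,7],"delta_rot":[0,0,0],"fingers":0.1}
    - {"travel":[34,25,7],"delta_rot":[0,0,0],"fingers":0.1}
    - {"travel":[34,25,7],"delta_rot":[0,0,0],"fingers":0.1}
    - {"travel":[34,25,7],"delta_rot":[0,0,0],"fingers":0.1}
    - {"travel":[34,25,7],"delta_rot":[0,0,0],"fingers":0.1}
    - {"travel":[34,25,7],"delta_rot":[0,0,0],"fingers":0.1}
    - {"travel":[34,25,7],"delta_rot":[0,0,0],"fingers":0.1}
    - {"travel":[34,25,7],"delta_rot":[0,0,0],"fingers":0.1}
    - {"travel":[34,25,7],"delta_rot":[0,0,0],"fingers":0.1}
    - {"travel":[34,25,7],"delta_rot":[0,0,0],"fingers":0.1}
  grip_force: 20

```text
clock: 3.6
eef_pos: [436.1, -123.8, 140.4]
eef_rot: [3.141, 0.0, 1.571]
wrist_force: [0.8, -0.8, 0.3]
finger_gap: 42.5
```

```bash
cat >> h.py <<'E'
def wcloud(st,c):
    h,w_=c['z_map'].shape; f=h/2/np.tan(np.radians(c['fov_y'])/2)
    u,v=np.meshgrid(np.arange(w_),np.arange(h)); x=u-c['cx'];y=v-c['cy']; r=np.hypot(x,y)+1e-9; t=r/f
    d=c['z_map']; s=np.where(t<1.35,np.tan(np.minimum(t,1.35)),0)*d/r
    P=np.stack([x*s,-y*s,-d],-1)[ (t<1.35)&(d>0)]
    M=c['tool_from_camera']; P=P@M[:3,:3].T+M[:3,3]
    return R.from_euler('xyz',st['eef_rot']).apply(P)+st['eef_pos']
E
cat > wl.py <<'E'
from h import *; from meas import rect,sel; import sys
st=manip.read_state(); c=camera('wrist'); P=wcloud(st,c); np.save('wrist.npy',P)
if len(sys.argv)>1: save(sys.argv[1],cv2.resize(c['color'],(800,600)))
print(c['fov_y'],np.round(c['tool_from_camera'],2).tolist())
for nm,c,r,z0,z1 in(('sensor',(549,12),60,25,36),('cas_block',(435,-126),30,22,36),('cas_all',(435,-126),55,4,36),('orange',(554,319),90,9,20),('grey',(493,-318),90,9,20),('green',(436,127),30,55,66),('red',(540,-128),30,55,66),('white',(649,117),30,55,66)):
    Q=sel(P,c,r,z0,z1)
    if len(Q)>20: print(nm,len(Q),*rect(Q[:,:2]),np.round(Q.mean(0),1))
E
python3 wl.py wr1
```

```text
65.70646984690485 [[-0.0, 0.97, 0.25, 72.34], [1.0, 0.0, 0.0, -1.36], [0.0, 0.25, -0.97, -159.6], [0.0, 0.0, 0.0, 1.0]]
sensor 1711 [550.4   8.4] [28.9 64.1] 12.7 [549.8   7.7  29.3]
cas_block 550 [ 435.2 -124.6] [20.  23.5] -0.2 [ 435.3 -123.8   29. ]
cas_all 2351 [ 435.  -124.8] [29.9 83.7] 0.7 [ 435.2 -121.8   12.7]
grey 204 [ 473.  -304.5] [51.1 67.1] 90.0 [ 471.5 -305.1   12. ]
red 668 [ 539.6 -128.7] [26.8 27.1] 30.6 [ 539.  -128.2   59.1]
```

View pics/wr1.png

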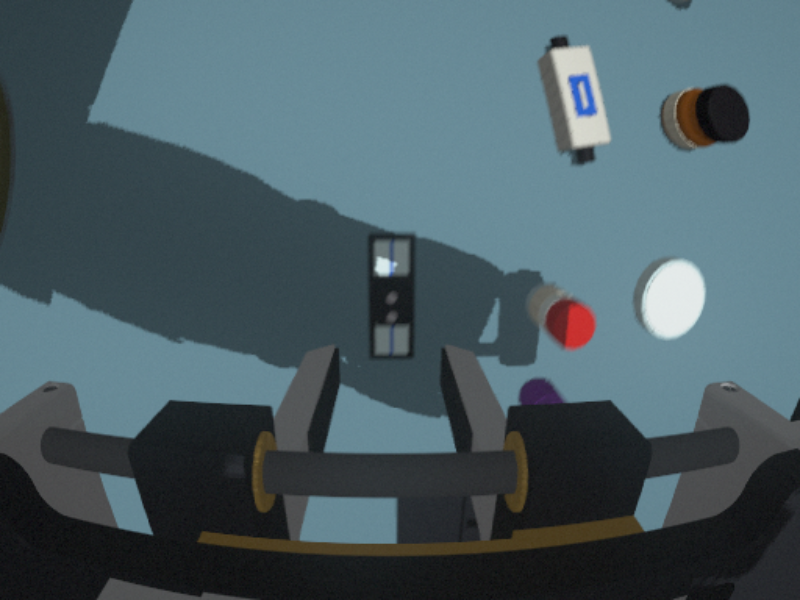

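Wrist picture: the cassette is centred between the fingers (392,295), red is at (570,325) and the sensor at (575,95). The measured sizes match the given ones, so I descend and grip.

Request:
send_rows:
  plan:
    - {"travel":[-0.9,-0.9,27.4],"delta_rot":[0,0,0],"fingers":0.1}
    - {"travel":[0,0,30],"delta_rot":[0,0,0],"fingers":0.1}
    - {"travel":[0,0,30],"delta_rot":[0,0,0],"fingers":0.1}
    - {"travel":[0,0,20],"delta_rot":[0,0,0],"fingers":0.1}
    - {"travel":[0,0,0],"delta_rot":[0,0,0],"fingers":1}
    - {"travel":[0,0,0],"delta_rot":[0,0,0],"fingers":1}
    - {"travel":[0,0,0],"delta_rot":[0,0,0],"fingers":1}
    - {"travel":[0,0,0],"delta_rot":[0,0,0],"fingers":1}
    - {"travel":[0,0,0],"delta_rot":[0,0,0],"fingers":1}
    - {"travel":[0,0,-10],"delta_rot":[0,0,0],"fingers":1}
  grip_force: 20

```text
clock: 4.9
eef_pos: [434.2, -125.8, 43.4]
eef_rot: [-3.141, -0.0, 1.571]
wrist_force: [-1.0, 0.3, -0.9]
finger_gap: 20.0
```

Request:
send_rows:
  plan:
    - {"travel":[0,0,-36],"delta_rot":[0,0,0],"fingers":1}
    - {"travel":[0,0,-36],"delta_rot":[0,0,0],"fingers":1}
    - {"travel":[0,0,-36],"delta_rot":[0,0,0],"fingers":1}
    - {"travel":[39,10.4,0],"delta_rot":[0,0,0],"fingers":1}
    - {"travel":[39,10.4,0],"delta_rot":[0,0,0],"fingers":1}
    - {"travel":[39,10.4,0],"delta_rot":[0,0,0],"fingers":1}
    - {"travel":[39,10.4,0],"delta_rot":[0,0,0],"fingers":1}
    - {"travel":[39,10.4,0],"delta_rot":[0,0,0],"fingers":1}
    - {"travel":[39,10.4,0],"delta_rot":[0,0,0],"fingers":1}
    - {"travel":[39,10.4,0],"delta_rot":[0,0,0],"fingers":1}
    - {"travel":[39,10.4,0],"delta_rot":[0,0,0],"fingers":1}
    - {"travel":[39,10.4,0],"delta_rot":[0,0,0],"fingers":1}
    - {"travel":[0,0,0],"delta_rot":[0,0,0],"fingers":1}

```text
clock: 6.52
eef_pos: [527.8, 227.1, 151.4]
eef_rot: [3.142, -0.0, 1.574]
wrist_force: [-0.4, -0.7, -1.7]
finger_gap: 19.5
```

```bash
python3 wl.py wr2; python3 -c "
from h import *
print(manip.read_state()['eef_pos'])"
```

```text
65.70646984690485 [[-0.0, 0.97, 0.25, 72.34], [1.0, 0.0, 0.0, -1.37], [0.0, 0.25, -0.97, -159.6], [0.0, 0.0, 0.0, 1.0]]
sensor 215 [546.   34.6] [16.7 31.1] 87.2 [546.1  34.6  28.6]
orange 1946 [553.9 317.7] [109.7 117.9] 9.6 [556.7 319.7  12.1]
[527.66002782 225.81302067 151.28778769]
```

View pics/wr2.png

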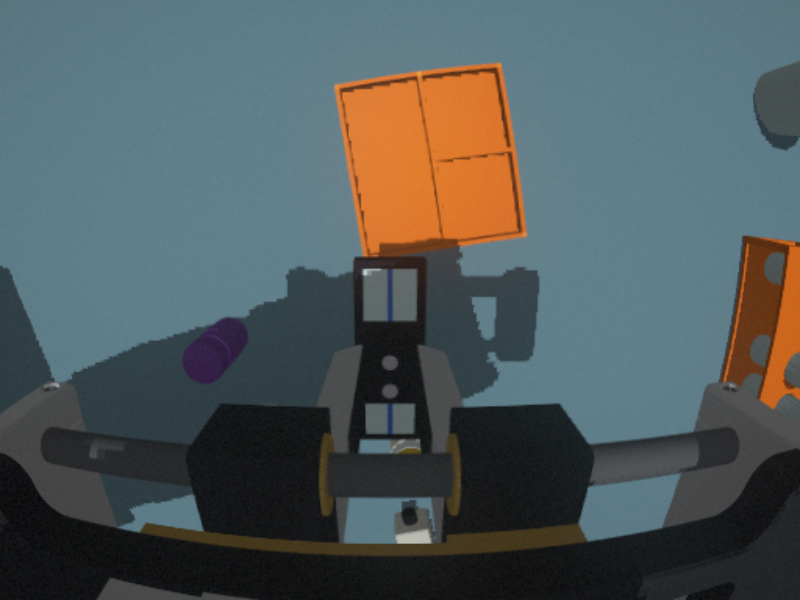

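Wrist picture: the cassette is held level (390,345) and the orange tray lies ahead (430,160), with its bay on the left and its pockets on the right. The tray measures 109.7 x 117.9 at yaw 9.6°. Placing in the bay at (527.8, 313.3).

Request:
send_rows:
  plan:
    - {"travel":[43.7,0.1,0],"delta_rot":[0,0,0],"fingers":1}
    - {"travel":[43.7,0,0],"delta_rot":[0,0,0],"fingers":1}
    - {"travel":[0,0,0],"delta_rot":[0,0,-9.5],"fingers":1}
    - {"travel":[0,0,36],"delta_rot":[0,0,0],"fingers":1}
    - {"travel":[0,0,36],"delta_rot":[0,0,0],"fingers":1}
    - {"travel":[0,0,28],"delta_rot":[0,0,0],"fingers":1}
    - {"travel":[0,0,8],"delta_rot":[0,0,0],"fingers":1}
    - {"travel":[0,0,4],"delta_rot":[0,0,0],"fingers":1}
    - {"travel":[0,0,1.5],"delta_rot":[0,0,0],"fingers":1}
    - {"travel":[0,0,0],"delta_rot":[0,0,0],"fingers":1}

```text
clock: 7.82
eef_pos: [528.3, 312.7, 38.4]
eef_rot: [3.141, -0.0, 1.737]
wrist_force: [0.4, -0.8, -0.2]
finger_gap: 19.7
```

Request:
send_rows:
  plan:
    - {"travel":[0,0,1.7],"delta_rot":[0,0,0],"fingers":1}
    - {"travel":[0,0,0],"delta_rot":[0,0,0],"fingers":1}
    - {"travel":[0,0,0],"delta_rot":[0,0,0],"fingers":0.36}
    - {"travel":[0,0,0],"delta_rot":[0,0,0],"fingers":0.36}
    - {"travel":[0,0,0],"delta_rot":[0,0,0],"fingers":0.36}
    - {"travel":[0,0,-10],"delta_rot":[0,0,0],"fingers":0.36}
    - {"travel":[0,0,-30],"delta_rot":[0,0,0],"fingers":0}
    - {"travel":[0,0,-40],"delta_rot":[0,0,0],"fingers":0}
    - {"travel":[0,0,-30],"delta_rot":[0,0,9.5],"fingers":0}
    - {"travel":[0,0,0],"delta_rot":[0,0,0],"fingers":0}

```text
clock: 9.07
eef_pos: [528.9, 313.0, 148.9]
eef_rot: [3.137, -0.002, 1.57]
wrist_force: [0.4, 0.4, -0.7]
finger_gap: 47.1
```

```bash
python3 - <<'E'
from h import *; from meas import sel,rect
print(manip.read_state()['eef_pos'],manip.read_state()['eef_rot'])
for n in('side','scene'):
    P=cloud(camera(n)); Q=sel(P,(527.8,313.3),45,24,45); print(len(Q),rect(Q[:,:2]) if len(Q)>5 else '',Q.mean(0))
E
```

```text
[528.9133566  313.01685421 148.90349465] [ 3.13728183e+00 -2.23864849e-03  1.57012162e+00]
169 (array([527. , 314.6]), array([20. , 26.9]), 9.2) [526.88717475 316.48982797  31.195188  ]
67 (array([527.6, 312.2]), array([20.9, 28.5]), 11.6) [528.9199117  310.37941029  32.40972527]
```

Request:
send_rows:
  plan:
    - {"travel":[-37.2,-18.7,0],"delta_rot":[0,0,0],"fingers":0}
    - {"travel":[-37.2,-18.7,0],"delta_rot":[0,0,0],"fingers":0}
    - {"travel":[-37.2,-18.7,0],"delta_rot":[0,0,0],"fingers":0}
    - {"travel":[-37.2,-18.7,0],"delta_rot":[0,0,0],"fingers":0}
    - {"travel":[-37.2,-18.7,0],"delta_rot":[0,0,0],"fingers":0}
    - {"travel":[0,0,0],"delta_rot":[0,0,0],"fingers":0}

```text
clock: 9.93
eef_pos: [433.4, 124.9, 145.1]
eef_rot: [-3.14, 0.0, 1.571]
wrist_force: [1.2, 0.5, 0.0]
finger_gap: 47.1
```

```bash
python3 wl.py ; python3 -c "
from h import *
print(manip.read_state()['eef_pos'],manip.read_state()['eef_rot'])"
```

```text
65.70646984690485 [[-0.0, 0.97, 0.25, 72.34], [1.0, 0.0, 0.0, -1.36], [0.0, 0.25, -0.97, -159.6], [0.0, 0.0, 0.0, 1.0]]
orange 2126 [557.5 296.8] [ 75.6 111. ] -80.6 [544.8 291.4  11.6]
green 780 [435.6 128.1] [26.8 26.8] 89.1 [435.4 128.4  59.2]
white 423 [648.1 117.2] [26.9 28.3] 58.6 [646.5 118.   58.9]
[434.19643204 125.95606235 145.32923658] [-3.14061376e+00  1.20608827e-04  1.57098026e+00]
```

Request:
send_rows:
  plan:
    - {"travel":[1.8,1.2,25],"delta_rot":[0,0,0],"fingers":0}
    - {"travel":[0,0,30],"delta_rot":[0,0,0],"fingers":0}
    - {"travel":[0,0,30],"delta_rot":[0,0,0],"fingers":0}
    - {"travel":[0,0,20],"delta_rot":[0,0,0],"fingers":0}
    - {"travel":[0,0,0],"delta_rot":[0,0,0],"fingers":0}
    - {"travel":[0,0,0],"delta_rot":[0,0,0],"fingers":1}
    - {"travel":[0,0,0],"delta_rot":[0,0,0],"fingers":1}
    - {"travel":[0,0,0],"delta_rot":[0,0,0],"fingers":1}
    - {"travel":[0,0,0],"delta_rot":[0,0,0],"fingers":1}
    - {"travel":[0,0,0],"delta_rot":[0,0,0],"fingers":1}

```text
clock: 11.22
eef_pos: [436.2, 128.5, 41.5]
eef_rot: [3.14, -0.0, 1.571]
wrist_force: [0.1, 0.5, 7.3]
finger_gap: 27.6
```

Request:
send_rows:
  plan:
    - {"travel":[0,0,-15],"delta_rot":[0,0,0],"fingers":1}
    - {"travel":[0,0,-35],"delta_rot":[0,0,0],"fingers":1}
    - {"travel":[0,0,-40],"delta_rot":[0,0,0],"fingers":1}
    - {"travel":[0,0,-20],"delta_rot":[0,0,0],"fingers":1}
    - {"travel":[37,23.2,0],"delta_rot":[0,0,0],"fingers":1}
    - {"travel":[37,23.2,0],"delta_rot":[0,0,0],"fingers":1}
    - {"travel":[37,23.2,0],"delta_rot":[0,0,0],"fingers":1}
    - {"travel":[37,23.2,0],"delta_rot":[0,0,0],"fingers":1}
    - {"travel":[37,23.2,0],"delta_rot":[0,0,0],"fingers":1}
    - {"travel":[37,23.2,0],"delta_rot":[0,0,0],"fingers":1}
    - {"travel":[0,0,0],"delta_rot":[0,0,0],"fingers":1}
    - {"travel":[0,0,0],"delta_rot":[0,0,0],"fingers":1}

```text
clock: 12.72
eef_pos: [574.6, 349.9, 151.2]
eef_rot: [-3.141, 0.0, 1.571]
wrist_force: [-0.1, 0.0, -0.0]
finger_gap: 28.1
```

Request:
send_rows:
  plan:
    - {"travel":[0.3,0.7,36],"delta_rot":[0,0,0],"fingers":1}
    - {"travel":[0,0,36],"delta_rot":[0,0,0],"fingers":1}
    - {"travel":[0,0,20],"delta_rot":[0,0,0],"fingers":1}
    - {"travel":[0,0,8],"delta_rot":[0,0,0],"fingers":1}
    - {"travel":[0,0,4],"delta_rot":[0,0,0],"fingers":1}
    - {"travel":[0,0,1],"delta_rot":[0,0,0],"fingers":1}
    - {"travel":[0,0,0],"delta_rot":[0,0,0],"fingers":1}
    - {"travel":[0,0,0],"delta_rot":[0,0,0],"fingers":1}

```text
clock: 13.72
eef_pos: [575.8, 350.8, 46.3]
eef_rot: [3.141, -0.0, 1.571]
wrist_force: [-0.4, 0.3, -0.8]
finger_gap: 27.6
```

Request:
send_rows:
  plan:
    - {"travel":[0,0,1.3],"delta_rot":[0,0,0],"fingers":1}
    - {"travel":[0,0,0],"delta_rot":[0,0,0],"fingers":1}
    - {"travel":[0,0,0],"delta_rot":[0,0,0],"fingers":0.15}
    - {"travel":[0,0,0],"delta_rot":[0,0,0],"fingers":0.15}
    - {"travel":[0,0,0],"delta_rot":[0,0,0],"fingers":0.15}
    - {"travel":[0,0,-10],"delta_rot":[0,0,0],"fingers":0.15}
    - {"travel":[0,0,-30],"delta_rot":[0,0,0],"fingers":0.15}
    - {"travel":[0,0,-35],"delta_rot":[0,0,0],"fingers":0}
    - {"travel":[0,0,-30],"delta_rot":[0,0,0],"fingers":0}
    - {"travel":[-40,-3,0],"delta_rot":[0,0,0],"fingers":0}
    - {"travel":[-40,-3,0],"delta_rot":[0,0,0],"fingers":0}
    - {"travel":[-40,-3,0],"delta_rot":[0,0,0],"fingers":0}
    - {"travel":[-40,-3,0],"delta_rot":[0,0,0],"fingers":0}

```text
clock: 15.35
eef_pos: [563.5, 189.5, 150.5]
eef_rot: [3.141, -0.0, 1.571]
wrist_force: [0.7, 0.0, 0.7]
finger_gap: 46.8
```

```bash
python3 - <<'E'
from h import *; from meas import sel
st=manip.read_state(); print(st['eef_pos'])
P=wcloud(st,camera('wrist'))
Q=sel(P,(575,350),35,56,75); print('green',len(Q),(Q.min(0)+Q.max(0))/2,Q.mean(0),np.ptp(Q,0))
Q=sel(P,(528,313),40,25,45); print('cas',len(Q),Q.mean(0))
E
```

```text
[563.54340442 189.45407591 150.46080982]
green 794 [574.31119768 348.78306078  60.52062015] [574.12336761 348.22742651  62.00172214] [26.17209227 26.92540341  8.93183173]
cas 550 [527.12416815 313.06730128  32.07871693]
```

Request:
send_rows:
  plan:
    - {"travel":[-39.8,-2.9,0],"delta_rot":[0,0,0],"fingers":0}
    - {"travel":[-39.8,-2.9,0],"delta_rot":[0,0,0],"fingers":0}
    - {"travel":[-39.8,-2.9,0],"delta_rot":[0,0,0],"fingers":0}
    - {"travel":[-39.8,-2.9,0],"delta_rot":[0,0,0],"fingers":0}
    - {"travel":[-39.8,-2.9,0],"delta_rot":[0,0,0],"fingers":0}
    - {"travel":[-39.8,-2.9,0],"delta_rot":[0,0,0],"fingers":0}
    - {"travel":[-39.8,-2.9,0],"delta_rot":[0,0,0],"fingers":0}
    - {"travel":[-39.8,-2.9,0],"delta_rot":[0,0,0],"fingers":0}
    - {"travel":[0,0,0],"delta_rot":[0,0,0],"fingers":0}
    - {"travel":[0,0,0],"delta_rot":[0,0,0],"fingers":0}

```text
clock: 16.65
eef_pos: [540.6, -127.2, 149.9]
eef_rot: [3.141, -0.0, 1.571]
wrist_force: [0.0, -0.1, 0.3]
finger_gap: 47.1
```

```bash
python3 wl.py ; python3 -c "
from h import *
print(manip.read_state()['eef_pos'],manip.read_state()['eef_rot'])"
```

```text
65.70646984690485 [[-0.0, 0.97, 0.25, 72.34], [1.0, 0.0, 0.0, -1.36], [0.0, 0.25, -0.97, -159.6], [0.0, 0.0, 0.0, 1.0]]
sensor 1899 [550.9   8.3] [29.1 64.2] 13.8 [551.2   7.4  29.3]
grey 300 [ 520.2 -316.8] [52.8 55.8] -89.2 [ 521.3 -315.6   12. ]
red 744 [ 540.9 -128.7] [26.6 27.4] -0.2 [ 540.5 -128.1   59.1]
[ 540.66855468 -126.86909439  149.86083806] [ 3.14127108e+00 -8.34399845e-05  1.57173965e+00]
```

Request:
send_rows:
  plan:
    - {"travel":[-1.5,0,29],"delta_rot":[0,0,0],"fingers":0}
    - {"travel":[0,0,30],"delta_rot":[0,0,0],"fingers":0}
    - {"travel":[0,0,30],"delta_rot":[0,0,0],"fingers":0}
    - {"travel":[0,0,20],"delta_rot":[0,0,0],"fingers":0}
    - {"travel":[0,0,0],"delta_rot":[0,0,0],"fingers":0}
    - {"travel":[0,0,0],"delta_rot":[0,0,0],"fingers":1}
    - {"travel":[0,0,0],"delta_rot":[0,0,0],"fingers":1}
    - {"travel":[0,0,0],"delta_rot":[0,0,0],"fingers":1}
    - {"travel":[0,0,0],"delta_rot":[0,0,0],"fingers":1}
    - {"travel":[0,0,0],"delta_rot":[0,0,0],"fingers":1}

```text
clock: 17.95
eef_pos: [541.0, -129.3, 41.5]
eef_rot: [3.14, 0.0, 1.571]
wrist_force: [-0.6, 2.5, 5.5]
finger_gap: 27.8
```

Request:
send_rows:
  plan:
    - {"travel":[0,0,-15],"delta_rot":[0,0,0],"fingers":1}
    - {"travel":[0,0,-35],"delta_rot":[0,0,0],"fingers":1}
    - {"travel":[0,0,-40],"delta_rot":[0,0,0],"fingers":1}
    - {"travel":[0,0,-20],"delta_rot":[0,0,0],"fingers":1}
    - {"travel":[38.5,4,0],"delta_rot":[0,0,0],"fingers":1}
    - {"travel":[38.5,4,0],"delta_rot":[0,0,0],"fingers":1}
    - {"travel":[38.5,4,0],"delta_rot":[0,0,0],"fingers":1}
    - {"travel":[38.5,4,0],"delta_rot":[0,0,0],"fingers":1}
    - {"travel":[38.5,4,0],"delta_rot":[0,0,0],"fingers":1}
    - {"travel":[38.5,4,0],"delta_rot":[0,0,0],"fingers":1}
    - {"travel":[38.5,4,0],"delta_rot":[0,0,0],"fingers":1}
    - {"travel":[38.5,4,0],"delta_rot":[0,0,0],"fingers":1}
    - {"travel":[38.5,4,0],"delta_rot":[0,0,0],"fingers":1}
    - {"travel":[38.5,4,0],"delta_rot":[0,0,0],"fingers":1}
    - {"travel":[38.5,4,0],"delta_rot":[0,0,0],"fingers":1}
    - {"travel":[0,0,0],"delta_rot":[0,0,0],"fingers":1}
    - {"travel":[0,0,0],"delta_rot":[0,0,0],"fingers":1}

```text
clock: 20.08
eef_pos: [584.4, 293.8, 151.0]
eef_rot: [3.141, 0.0, 1.571]
wrist_force: [-0.4, -0.2, -0.4]
finger_gap: 27.9
```

Request:
send_rows:
  plan:
    - {"travel":[0,0,36],"delta_rot":[0,0,0],"fingers":1}
    - {"travel":[0,0,36],"delta_rot":[0,0,0],"fingers":1}
    - {"travel":[0,0,20],"delta_rot":[0,0,0],"fingers":1}
    - {"travel":[0,0,8],"delta_rot":[0,0,0],"fingers":1}
    - {"travel":[0,0,4],"delta_rot":[0,0,0],"fingers":1}
    - {"travel":[0,0,1],"delta_rot":[0,0,0],"fingers":1}
    - {"travel":[0,0,0],"delta_rot":[0,0,0],"fingers":1}
    - {"travel":[0,0,0],"delta_rot":[0,0,0],"fingers":1}

```text
clock: 21.08
eef_pos: [584.6, 294.4, 46.1]
eef_rot: [3.141, -0.0, 1.571]
wrist_force: [0.5, -0.4, -0.5]
finger_gap: 27.7
```

Request:
send_rows:
  plan:
    - {"travel":[0,0,1.3],"delta_rot":[0,0,0],"fingers":1}
    - {"travel":[0,0,0],"delta_rot":[0,0,0],"fingers":1}
    - {"travel":[0,0,0],"delta_rot":[0,0,0],"fingers":0.15}
    - {"travel":[0,0,0],"delta_rot":[0,0,0],"fingers":0.15}
    - {"travel":[0,0,0],"delta_rot":[0,0,0],"fingers":0.15}
    - {"travel":[0,0,-10],"delta_rot":[0,0,0],"fingers":0.15}
    - {"travel":[0,0,-30],"delta_rot":[0,0,0],"fingers":0.15}
    - {"travel":[0,0,-35],"delta_rot":[0,0,0],"fingers":0}
    - {"travel":[0,0,-30],"delta_rot":[0,0,0],"fingers":0}
    - {"travel":[-35.4,12.7,0],"delta_rot":[0,0,0],"fingers":0}
    - {"travel":[-35.4,12.7,0],"delta_rot":[0,0,0],"fingers":0}
    - {"travel":[-35.4,12.7,0],"delta_rot":[0,0,0],"fingers":0}
    - {"travel":[-35.4,12.7,0],"delta_rot":[0,0,0],"fingers":0}
    - {"travel":[-35.4,12.7,0],"delta_rot":[0,0,0],"fingers":0}
    - {"travel":[0,0,0],"delta_rot":[0,0,0],"fingers":0}
    - {"travel":[0,0,0],"delta_rot":[0,0,0],"fingers":0}

```text
clock: 23.08
eef_pos: [647.8, 117.9, 149.7]
eef_rot: [3.141, -0.0, 1.571]
wrist_force: [1.1, -0.9, -0.5]
finger_gap: 47.0
```

```bash
python3 wl.py wr3; python3 -c "
from h import *
print(manip.read_state()['eef_pos'],manip.read_state()['eef_rot'])"
```

```text
65.70646984690485 [[-0.0, 0.97, 0.25, 72.34], [1.0, 0.0, 0.0, -1.36], [0.0, 0.25, -0.97, -159.6], [0.0, 0.0, 0.0, 1.0]]
sensor 24 [557.7  37.4] [ 2.6 10.6] 11.4 [557.6  38.2  27.6]
orange 1861 [556.8 300.2] [ 83. 110.] -80.9 [545.5 285.6  11.8]
white 757 [649.  117.8] [26.4 26.8] -1.1 [649.  118.3  59.2]
[647.70121586 118.24609777 149.57119041] [ 3.14143064e+00 -2.07823931e-04  1.57183807e+00]
```

View pics/wr3.png

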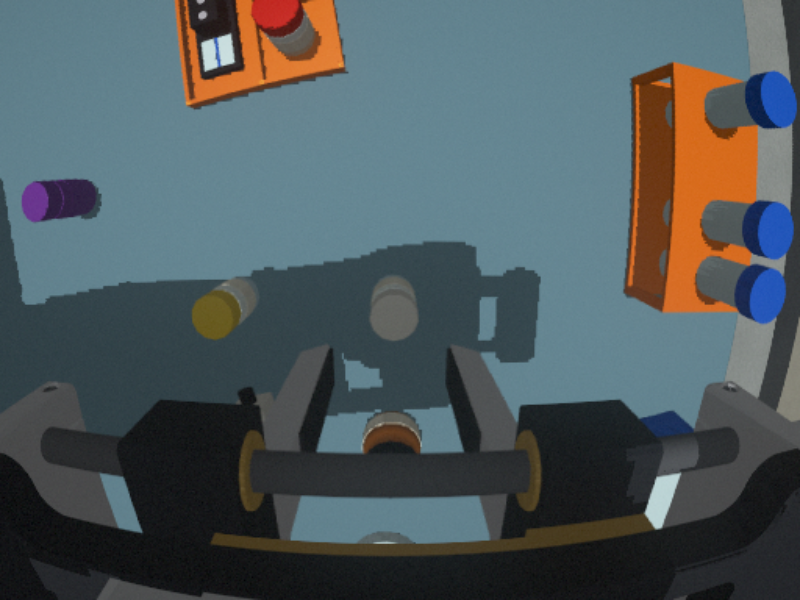

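Wrist picture: the white vial is between the fingers (393,308), yellow is clear at (220,315), and red and the cassette stand well in the orange tray (285,25) and (215,50).

Request:
send_rows:
  plan:
    - {"travel":[-0.3,1.2,29],"delta_rot":[0,0,0],"fingers":0}
    - {"travel":[0,0,30],"delta_rot":[0,0,0],"fingers":0}
    - {"travel":[0,0,30],"delta_rot":[0,0,0],"fingers":0}
    - {"travel":[0,0,20],"delta_rot":[0,0,0],"fingers":0}
    - {"travel":[0,0,0],"delta_rot":[0,0,0],"fingers":0}
    - {"travel":[0,0,0],"delta_rot":[0,0,0],"fingers":1}
    - {"travel":[0,0,0],"delta_rot":[0,0,0],"fingers":1}
    - {"travel":[0,0,0],"delta_rot":[0,0,0],"fingers":1}
    - {"travel":[0,0,0],"delta_rot":[0,0,0],"fingers":1}
    - {"travel":[0,0,0],"delta_rot":[0,0,0],"fingers":1}

```text
clock: 24.38
eef_pos: [649.7, 117.1, 41.4]
eef_rot: [3.14, -0.0, 1.571]
wrist_force: [-0.9, 0.1, 5.8]
finger_gap: 27.4
```

Request:
send_rows:
  plan:
    - {"travel":[0,0,-15],"delta_rot":[0,0,0],"fingers":1}
    - {"travel":[0,0,-35],"delta_rot":[0,0,0],"fingers":1}
    - {"travel":[0,0,-40],"delta_rot":[0,0,0],"fingers":1}
    - {"travel":[0,0,-20],"delta_rot":[0,0,0],"fingers":1}
    - {"travel":[-39.8,-9.2,0],"delta_rot":[0,0,0],"fingers":1}
    - {"travel":[-39.8,-9.2,0],"delta_rot":[0,0,0],"fingers":1}
    - {"travel":[-39.8,-9.2,0],"delta_rot":[0,0,0],"fingers":1}
    - {"travel":[-39.8,-9.2,0],"delta_rot":[0,0,0],"fingers":1}
    - {"travel":[-39.8,-9.2,0],"delta_rot":[0,0,0],"fingers":1}
    - {"travel":[-39.8,-9.2,0],"delta_rot":[0,0,0],"fingers":1}
    - {"travel":[-39.8,-9.2,0],"delta_rot":[0,0,0],"fingers":1}
    - {"travel":[-39.8,-9.2,0],"delta_rot":[0,0,0],"fingers":1}
    - {"travel":[-39.8,-9.2,0],"delta_rot":[0,0,0],"fingers":1}
    - {"travel":[-39.8,-9.2,0],"delta_rot":[0,0,0],"fingers":1}
    - {"travel":[-39.8,-9.2,0],"delta_rot":[0,0,0],"fingers":1}
    - {"travel":[-39.8,-9.2,0],"delta_rot":[0,0,0],"fingers":1}
    - {"travel":[-39.8,-9.2,0],"delta_rot":[0,0,0],"fingers":1}
    - {"travel":[-39.8,-9.2,0],"delta_rot":[0,0,0],"fingers":1}
    - {"travel":[0,0,0],"delta_rot":[0,0,0],"fingers":1}
    - {"travel":[0,0,0],"delta_rot":[0,0,0],"fingers":1}

```text
clock: 26.88
eef_pos: [520.5, -439.7, 149.8]
eef_rot: [-3.141, -0.001, 1.571]
wrist_force: [0.0, 0.6, -0.4]
finger_gap: 27.8
```

```bash
python3 wl.py wr4; python3 -c "
from h import *
print(manip.read_state()['eef_pos'],manip.read_state()['eef_rot'])"
```

```text
65.70646984690485 [[-0.0, 0.97, 0.25, 72.34], [1.0, 0.0, 0.0, -1.36], [0.0, 0.25, -0.97, -159.6], [0.0, 0.0, 0.0, 1.0]]
grey 1963 [ 494.3 -316. ] [109.7 118.3] 0.3 [ 494.7 -314.5   12.1]
[ 520.74447805 -439.36706755  150.04140515] [-3.14121006e+00 -5.65930889e-04  1.57175834e+00]
```

View pics/wr4.png

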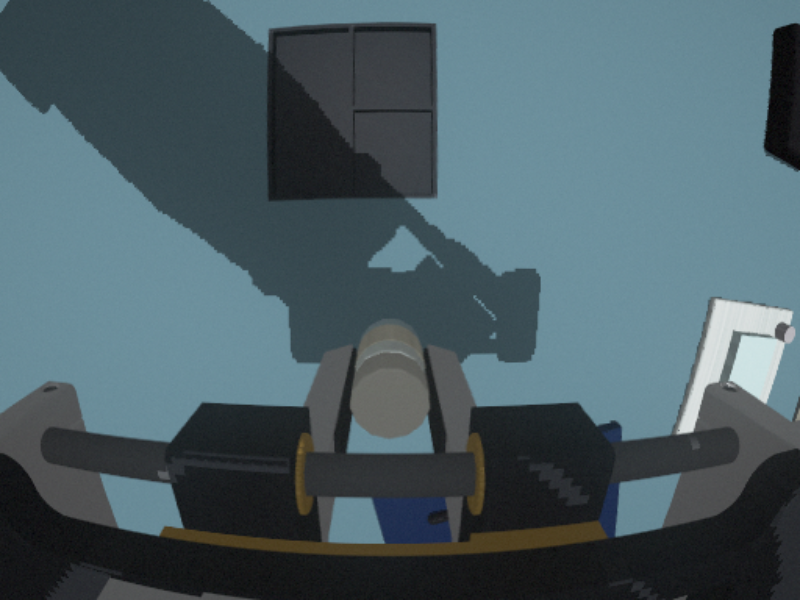

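Wrist picture: the white vial is held upright (390,385) and the grey tray is at (352,112), with its pockets on the right. It measures 109.7 x 118.3 at (494.3, -316.0), yaw 0.3°. Placing in the near pocket at (520.9, -344.4).

Request:
send_rows:
  plan:
    - {"travel":[47.5,0,0],"delta_rot":[0,0,0],"fingers":1}
    - {"travel":[47.5,0,0],"delta_rot":[0,0,0],"fingers":1}
    - {"travel":[0,0,0],"delta_rot":[0,0,0],"fingers":1}
    - {"travel":[0,0,36],"delta_rot":[0,0,0],"fingers":1}
    - {"travel":[0,0,36],"delta_rot":[0,0,0],"fingers":1}
    - {"travel":[0,0,20],"delta_rot":[0,0,0],"fingers":1}
    - {"travel":[0,0,8],"delta_rot":[0,0,0],"fingers":1}
    - {"travel":[0,0,4],"delta_rot":[0,0,0],"fingers":1}
    - {"travel":[0,0,0],"delta_rot":[0,0,0],"fingers":1}
    - {"travel":[0,0,0],"delta_rot":[0,0,0],"fingers":1}

```text
clock: 28.18
eef_pos: [520.8, -345.5, 47.1]
eef_rot: [3.141, 0.001, 1.571]
wrist_force: [-0.3, 0.1, -0.6]
finger_gap: 27.5
```

Request:
send_rows:
  plan:
    - {"travel":[0,0,2.3],"delta_rot":[0,0,0],"fingers":1}
    - {"travel":[0,0,0],"delta_rot":[0,0,0],"fingers":1}
    - {"travel":[0,0,0],"delta_rot":[0,0,0],"fingers":0.15}
    - {"travel":[0,0,0],"delta_rot":[0,0,0],"fingers":0.15}
    - {"travel":[0,0,0],"delta_rot":[0,0,0],"fingers":0.15}
    - {"travel":[0,0,-10],"delta_rot":[0,0,0],"fingers":0.15}
    - {"travel":[0,0,-30],"delta_rot":[0,0,0],"fingers":0.15}
    - {"travel":[0,0,-35],"delta_rot":[0,0,0],"fingers":0}
    - {"travel":[0,0,-30],"delta_rot":[0,0,0],"fingers":0}
    - {"travel":[39.3,3.3,0],"delta_rot":[0,0,0],"fingers":0}
    - {"travel":[39.3,3.3,0],"delta_rot":[0,0,0],"fingers":0}
    - {"travel":[39.3,3.3,0],"delta_rot":[0,0,0],"fingers":0}
    - {"travel":[39.3,3.3,0],"delta_rot":[0,0,0],"fingers":0}
    - {"travel":[39.3,3.3,0],"delta_rot":[0,0,0],"fingers":0}
    - {"travel":[39.3,3.3,0],"delta_rot":[0,0,0],"fingers":0}
    - {"travel":[39.3,3.3,0],"delta_rot":[0,0,0],"fingers":0}
    - {"travel":[39.3,3.3,0],"delta_rot":[0,0,0],"fingers":0}
    - {"travel":[39.3,3.3,0],"delta_rot":[0,0,0],"fingers":0}
    - {"travel":[0,0,0],"delta_rot":[0,0,0],"fingers":0}
    - {"travel":[0,0,0],"delta_rot":[0,0,0],"fingers":0}

```text
clock: 30.68
eef_pos: [550.1, 7.9, 149.3]
eef_rot: [3.141, 0.0, 1.571]
wrist_force: [0.8, -0.3, -0.4]
finger_gap: 46.7
```

```bash
python3 wl.py; python3 -c "
from h import *
print(manip.read_state()['eef_pos'],manip.read_state()['eef_rot'])"
```

```text
65.70646984690485 [[-0.0, 0.97, 0.25, 72.34], [1.0, 0.0, 0.0, -1.36], [0.0, 0.25, -0.97, -159.6], [0.0, 0.0, 0.0, 1.0]]
sensor 1815 [551.4   8.9] [28. 64.] 13.1 [551.3  10.2  29.3]
[550.09734505   7.62015798 149.26462125] [3.14128178e+00 1.41449934e-04 1.57040392e+00]
```

Request:
send_rows:
  plan:
    - {"travel":[1,1,0],"delta_rot":[0,0,0],"fingers":0}
    - {"travel":[0,0,0],"delta_rot":[0,0,-6.5],"fingers":0}
    - {"travel":[0,0,0],"delta_rot":[0,0,-6.5],"fingers":0}
    - {"travel":[0,0,36],"delta_rot":[0,0,0],"fingers":0}
    - {"travel":[0,0,30],"delta_rot":[0,0,0],"fingers":0}
    - {"travel":[0,0,30],"delta_rot":[0,0,0],"fingers":0}
    - {"travel":[0,0,20],"delta_rot":[0,0,0],"fingers":0}
    - {"travel":[0,0,0],"delta_rot":[0,0,0],"fingers":0}
    - {"travel":[0,0,0],"delta_rot":[0,0,0],"fingers":1}
    - {"travel":[0,0,0],"delta_rot":[0,0,0],"fingers":1}
    - {"travel":[0,0,0],"delta_rot":[0,0,0],"fingers":1}
    - {"travel":[0,0,0],"delta_rot":[0,0,0],"fingers":1}
    - {"travel":[0,0,0],"delta_rot":[0,0,0],"fingers":1}
  grip_force: 25

```text
clock: 32.35
eef_pos: [551.6, 9.4, 33.9]
eef_rot: [3.14, 0.001, 1.798]
wrist_force: [-1.5, -0.1, 6.2]
finger_gap: 27.6
```

Request:
send_rows:
  plan:
    - {"travel":[0,0,-15],"delta_rot":[0,0,0],"fingers":1}
    - {"travel":[0,0,-35],"delta_rot":[0,0,0],"fingers":1}
    - {"travel":[0,0,-40],"delta_rot":[0,0,0],"fingers":1}
    - {"travel":[0,0,-15],"delta_rot":[0,0,6.35],"fingers":1}
    - {"travel":[0,0,0],"delta_rot":[0,0,6.35],"fingers":1}
    - {"travel":[0,0,0],"delta_rot":[0,0,0],"fingers":1}
    - {"travel":[-36.2,-9.3,0],"delta_rot":[0,0,0],"fingers":1}
    - {"travel":[-36.2,-9.3,0],"delta_rot":[0,0,0],"fingers":1}
    - {"travel":[-36.2,-9.3,0],"delta_rot":[0,0,0],"fingers":1}
    - {"travel":[-36.2,-9.3,0],"delta_rot":[0,0,0],"fingers":1}
    - {"travel":[-36.2,-9.3,0],"delta_rot":[0,0,0],"fingers":1}
    - {"travel":[-36.2,-9.3,0],"delta_rot":[0,0,0],"fingers":1}
    - {"travel":[-36.2,-9.3,0],"delta_rot":[0,0,0],"fingers":1}
    - {"travel":[-36.2,-9.3,0],"delta_rot":[0,0,0],"fingers":1}
    - {"travel":[-36.2,-9.3,0],"delta_rot":[0,0,0],"fingers":1}
    - {"travel":[0,0,0],"delta_rot":[0,0,0],"fingers":1}
    - {"travel":[0,0,0],"delta_rot":[0,0,0],"fingers":1}

```text
clock: 34.48
eef_pos: [469.2, -316.2, 137.9]
eef_rot: [-3.141, -0.0, 1.578]
wrist_force: [0.3, 0.7, -0.6]
finger_gap: 27.7
```

Request:
send_rows:
  plan:
    - {"travel":[0,-1,36],"delta_rot":[0,0,0],"fingers":1}
    - {"travel":[0,0,30],"delta_rot":[0,0,0],"fingers":1}
    - {"travel":[0,0,20],"delta_rot":[0,0,0],"fingers":1}
    - {"travel":[0,0,8],"delta_rot":[0,0,0],"fingers":1}
    - {"travel":[0,0,4],"delta_rot":[0,0,0],"fingers":1}
    - {"travel":[0,0,0],"delta_rot":[0,0,0],"fingers":1}
    - {"travel":[0,0,0],"delta_rot":[0,0,0],"fingers":1}

```text
clock: 35.35
eef_pos: [468.5, -316.9, 40.6]
eef_rot: [3.141, 0.001, 1.576]
wrist_force: [0.4, 0.5, -1.5]
finger_gap: 28.1
```

Request:
send_rows:
  plan:
    - {"travel":[0,0,2],"delta_rot":[0,0,0],"fingers":1}
    - {"travel":[0,0,1.4],"delta_rot":[0,0,0],"fingers":1}
    - {"travel":[0,0,0],"delta_rot":[0,0,0],"fingers":1}
    - {"travel":[0,0,0],"delta_rot":[0,0,0],"fingers":0.2}
    - {"travel":[0,0,0],"delta_rot":[0,0,0],"fingers":0.2}
    - {"travel":[0,0,0],"delta_rot":[0,0,0],"fingers":0.2}
    - {"travel":[0,0,-10],"delta_rot":[0,0,0],"fingers":0.2}
    - {"travel":[0,0,-30],"delta_rot":[0,0,0],"fingers":0.2}
    - {"travel":[0,0,-40],"delta_rot":[0,0,0],"fingers":0.2}
    - {"travel":[0,0,-40],"delta_rot":[0,0,0],"fingers":0.2}
    - {"travel":[-40,0,-10],"delta_rot":[0,0,0],"fingers":0.2}
    - {"travel":[-40,0,0],"delta_rot":[0,0,0],"fingers":0.2}
    - {"travel":[-40,0,0],"delta_rot":[0,0,0],"fingers":0.2}
    - {"travel":[0,0,0],"delta_rot":[0,0,0],"fingers":0.2}
    - {"travel":[0,0,0],"delta_rot":[0,0,0],"fingers":0.2}

```text
clock: 37.22
eef_pos: [468.9, -436.2, 166.8]
eef_rot: [-3.142, -0.0, 1.576]
wrist_force: [-0.5, 0.7, 0.2]
finger_gap: 37.4
```

```bash
python3 - <<'E'
from h import *; from meas import sel,rect
st=manip.read_state(); print(st['eef_pos'],st['clock'])
c=camera('wrist'); W=wcloud(st,c); s=camera('scene'); d=camera('side')
save('end_w',cv2.resize(c['color'],(800,600))); save('end',np.hstack([cv2.resize(x['color'][80:330,100:400],(400,333)) for x in (s,d)]))
S,D=cloud(s),cloud(d)
def tray(c,y):
    y=np.radians(y); M=np.array([[np.cos(y),np.sin(y)],[-np.sin(y),np.cos(y)]]); return lambda p: np.round(M@(np.array(p[:2])-c),1)
O=tray((553.9,317.7),9.6);G=tray((494.3,-316),.3)
for nm,P,cc,z0,T in(('sensor',W,(467.8,-316),26,G),('white',W,(520.9,-344.4),55,G),('sensor',S,(467.8,-316),26,G),('white',S,(520.9,-344.4),55,G),('green',D,(575.3,350.2),55,O),('red',D,(584.8,294),55,O),('cas',D,(527.8,313.3),25,O),('yellow',D,(541.3,118),55,T:=lambda p:np.round(p,1)),('amber',D,(647.5,9),53,T)):
    Q=sel(P,cc,45 if nm in('sensor','cas') else 25,z0,72 if z0>50 else 45); r=rect(Q[:,:2]); print(nm,len(Q),*r,'tray',T(r[0]),'top z',np.percentile(Q[:,2],[50,90]).round(1))
for n in('scene','side'):
  for r in tip_of('petri',n)[:1]: print('petri',w(s if n=='scene' else d,r['at']))
E
```

```text
[ 468.8511494  -436.23192259  166.78723011] 37.225
sensor 1781 [ 466.7 -318.3] [27.7 63.4] 0.3 tray [-27.6  -2.2] top z [32.4 33.4]
white 730 [ 519.3 -345. ] [26.5 27.4] -87.9 tray [ 24.8 -29.1] top z [62.3 63.2]
sensor 383 [ 467.9 -317.7] [31.1 72.7] -0.7 tray [-26.4  -1.6] top z [33.6 35.5]
white 159 [ 521.6 -345.7] [26.8 27.3] -78.3 tray [ 27.1 -29.8] top z [63.4 65.4]
green 224 [574.7 351.3] [26.6 27.3] -41.7 tray [26.1 29.7] top z [61.8 63.3]
red 193 [583.4 295.9] [26.2 27. ] 1.7 tray [ 25.5 -26.4] top z [61.9 63.7]
cas 166 [543.  313.3] [26.8 56.5] 84.6 tray [-11.5  -2.5] top z [31.8 33.6]
yellow 118 [541.3 119.1] [26.3 28.8] 1.1 tray [541.3 119.1] top z [58.9 60.9]
amber 176 [646.6   8.7] [36.7 39.1] -22.7 tray [646.6   8.7] top z [57.1 58.9]
petri [ 642.8035807  -121.18666187    1.03450457]
petri [ 643.30403964 -121.19983098   -5.96512707]
```

View pics/end.png

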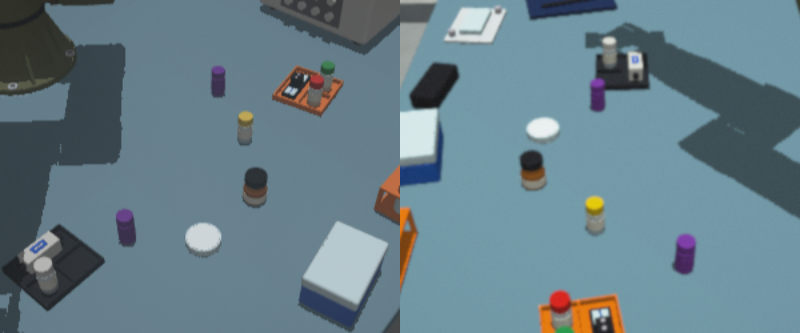

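View pics/end_w.png

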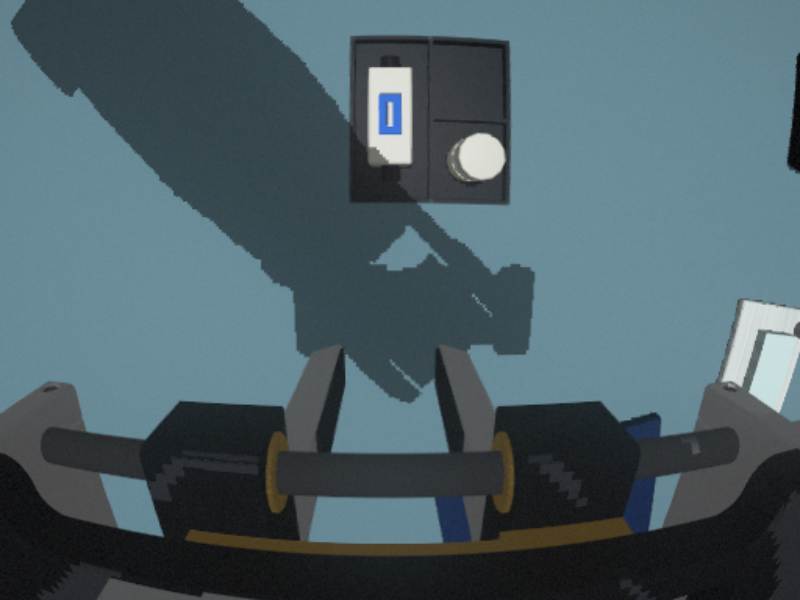

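The end pictures show both kits filled and the yellow vial, petri dish, jar and purple vials in place. The cassette's odd reading (56 mm wide) includes points from the red vial, so I recheck it with a tighter window before handing in.

```bash
python3 - <<'E'
from h import *; from meas import sel,rect
ok=1
for n in('side','scene'):
    Q=sel(cloud(camera(n)),(527.8,313.3),24,25,45); r=rect(Q[:,:2]); print(len(Q),*r,np.percentile(Q[:,2],50)); ok&=np.hypot(*(r[0]-[527.8,313.3]))<6
if ok: print(manip.sign_off())
E
```

```text
164 [527.  314.4] [19.8 25.7] 10.6 31.856844285616546
62 [527.9 313.1] [20.6 27.4] -8.2 33.4185206692992
the job is handed in; nothing more can be done
None
```

Both kits are made up and handed in at about 37 s of the 109 s allowed. The green and red vials and the cassette are in the orange tray; the white vial and the sensor are in the dark grey tray.

**Position:** in the last checks every placed item was within about 4 mm of the centre of its pocket or bay.

**Resting on the floor:** the tops were at the heights expected for things resting on the tray floors, about 63 mm for the vials and 33 mm for the sensor and the cassette's block.

**Left alone:** the yellow vial, petri dish and jar stayed within about 5 mm of their start, which is within measuring error. In the last pictures the purple look-alikes stand where they were.

**Checks that disagreed:**
- One cassette reading came out about 15 mm off because its window also took in the red vial. A tighter window in two cameras gave the cassette within about 1.5 mm of its target.
- In that recheck the scene camera gave a yaw of -8.2° for the cassette block from few points, while the side camera gave 10.6°, close to the tray's 9.6°. The pictures show the cassette lying straight in the bay.

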